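# Sort the juggling-club knobs into their colour trays

## Robot

A 6-joint arm with a two-finger parallel gripper is mounted at the origin on the work surface. World frame = base frame: x ahead of the robot, y to its left, z up, the work surface at z = 0. Lengths are in mm, angles in rad, forces in N, time in s.
With the tool pointing down it reaches from about 275 to 750 mm from the base axis. Payload 10.2 kg.
Tool frame: the origin (TCP) lies at the very end of the fingers, on their centre line; the grasp point (between the pads) lies 19 mm behind it; z points along the fingers, y is the line along which they close (so a half turn about z gives the same grasp; the last joint's range is limited). The gripper opens to 85 mm and grips with 20 to 120 N. Pads are 22 mm wide; open, the fingers measure 114 mm over their backs; the gripper's body (76 mm by 85 mm) begins 54 mm behind the grasp point. The pads swing forward as they close: fully open they stand 13 mm farther back than shut.
Start: joints at [0.915, 0.313, 1.498, -0, 1.331, -0.223], TCP at [220.205, 476.593, 231.294] pointing down, gripper open.
Joint ranges: [-2.94, 2.94], [-0.97, 2.17], [0.19, 2.56], [-1.23, 4.37], [0.02, 3.11], [-2.88, 2.88]. Speed limits (rad/s): [2.39, 2.39, 3.01, 3.14, 3.14, 3.14].

## Interface

Orientations are given as a unit quaternion [w, x, y, z].
In Python, from rig import telemetry, optics, ctrl gives the robot as it stands.
- The arm moves only by the tool servo_tool, never from a script. Its argument "deltas" is a list of rows, each a list of 3 entries, a list of its own where there are three numbers: the shift along the tool's x, y, z in units of 20 cm (1.0 is 20 cm), then the turn, a rotation vector about the tool's x, y, z in units of 90 degrees (1.0 is 90 degrees), then the opening, from 0 (shut) to 1 (fully open). A call has 1 to 8 rows; each row shifts and turns the commanded pose from where the row before left it, along the tool's axes as they then stand; what a row does not reach is not made up. A row lasts 1/10 s, in which the tool goes at most 50 mm and 8.59 degrees, less where a joint would pass 70% of its speed; a pose out of reach is approached as far as the arm can. A call with a number of a shift or a turn outside -1 to 1 is refused whole. A call with a gripper value outside its range is refused whole. The fingers move at their own pace and stop on an object; "squeeze" is the grip in N (left out, the last holds). Time passes only in rows, so rows that do not move let the fingers close. It gives the time, the measured TCP pose, the force, the opening and the grip force at its end, in the units of the state.
- telemetry.sense(): the state, without advancing time (a new reading comes with each control period).
- optics.capture(name): name is "scene" or "top" or "wrist"; returns the picture (400x640x3 uint8, blue, green, red); there is no depth.
- optics.camera_model(name): a dict with "vfov" (degrees; the focal length in pixels is half the picture's height over the tangent of half this angle, whatever the lens; pixels are square), "cx", "cy" (the principal point, pixels), "R" (3x3) and "t" (3): a world point X has camera coordinates R X + t; the wrist camera has in their place "mount" (4x4, takes a point from camera to tool coordinates, whose origin is the TCP and whose axes are the flange's). Camera axes: x right, y down, z forward; pixel columns grow to the right and rows downward; lengths in mm; the calibration is good to about 2 mm. A picture is of the moment at which its call begins: read the wrist's pose just before it. camera_model takes no time and is no camera call.
- ctrl.finish_job(): hands the job in; it is judged then, once.
The state is a dict: "time_s": time; "joints": joint angles; "dq": joint speeds; "tau": joint torques, N m; "eef_pos": TCP position; "ee_rot": TCP orientation; "force": force on the tool from outside, world axes, zero at the start; "wrist_torque": the same for the moment, N m; "grip_width": opening from 0.0 (shut) to 1.0 (fully open); "grip_force": force on a finger pad.
Only numpy, scipy, OpenCV 4.12 (cv2) and the standard library are available. Lean on these libraries where they do the work, as an engineer would, in place of code of your own. Each camera call takes 0.05 s, during which the arm holds its last target. There are 200 camera calls.

## Task

Put each of the four club knobs into the small tray of its own colour, standing upright and flat on the tray's floor. The two cone-shaped club tops that stand among the knobs and trays are not wanted: leave them standing where they are.

Things in the scene. Friction and masses are not known exactly. Their poses are not given: they have to be found in the camera images.
- knob_red: loose red club knob: a solid plastic stub with two thin black lines near its foot, standing upright; straight round side 38 mm in diameter up to 44 mm high, then a rounded dome, 58 mm high in all; about 45 g. Origin at the centre of its flat underside, z up. It turns no differently at any yaw.
- knob_yellow: loose yellow club knob: a solid plastic stub with two thin black lines near its foot, standing upright; straight round side 38 mm in diameter up to 44 mm high, then a rounded dome, 58 mm high in all; about 45 g. Origin at the centre of its flat underside, z up. It turns no differently at any yaw.
- knob_green: loose green club knob: a solid plastic stub with two thin black lines near its foot, standing upright; straight round side 38 mm in diameter up to 44 mm high, then a rounded dome, 58 mm high in all; about 45 g. Origin at the centre of its flat underside, z up. It turns no differently at any yaw.
- knob_blue: loose blue club knob: a solid plastic stub with two thin black lines near its foot, standing upright; straight round side 38 mm in diameter up to 44 mm high, then a rounded dome, 58 mm high in all; about 45 g. Origin at the centre of its flat underside, z up. It turns no differently at any yaw.
- top_red: loose red club top, not a knob: a cone with a flared foot (54 mm across) that narrows to 28 mm under a white cap, 70 mm high, about 60 g, standing among the knobs and trays; to be left alone. Origin at the centre of its underside, z up.
- top_green: loose green club top, not a knob: a cone with a flared foot (54 mm across) that narrows to 28 mm under a white cap, 70 mm high, about 60 g, standing among the knobs and trays; to be left alone. Origin at the centre of its underside, z up.
- tray_red: square shallow open tray with red walls and a black floor, fixed to the bench: 76 x 76 mm outside, 66 x 66 mm inside, rim 12 mm above the bench, inner floor 3 mm above the bench. Origin at the centre of its underside (on the bench), z up, x and y along its sides.
- tray_yellow: square shallow open tray with yellow walls and a black floor, fixed to the bench: 76 x 76 mm outside, 66 x 66 mm inside, rim 12 mm above the bench, inner floor 3 mm above the bench. Origin at the centre of its underside (on the bench), z up, x and y along its sides.
- tray_green: square shallow open tray with green walls and a black floor, fixed to the bench: 76 x 76 mm outside, 66 x 66 mm inside, rim 12 mm above the bench, inner floor 3 mm above the bench. Origin at the centre of its underside (on the bench), z up, x and y along its sides.
- tray_blue: square shallow open tray with blue walls and a black floor, fixed to the bench: 76 x 76 mm outside, 66 x 66 mm inside, rim 12 mm above the bench, inner floor 3 mm above the bench. Origin at the centre of its underside (on the bench), z up, x and y along its sides.
Mind the look-alikes: they are no part of the job. What is shaped like the tray_green but brown, turquoise or white is not meant.

How it is judged:
By the outcome, as a careful person would: the job done as asked, in the order asked, and still so for the second after the job is handed in, with the robot touching nothing.
It also fails if it takes over 90 s, if anything falls off the work surface, if the arm or the gripper's body presses on something with over 40 N, if the wrist force passes 120 N, or if a joint passes its speed limit or range.

## Working session

There is one attempt and no reset: what is moved stays moved. The work goes in short steps, Python scripts to look and compute and a tool call to move; the robot and the scene stay as the last step left them, time stands still between calls to the robot, and variables do not carry over. Pictures are saved under pics/ and viewed, at most 14 in all, crops included, and the job is handed in when it is done.

Besides the shell and the picture viewer there is one more tool, called after "Request:" as name([rows], argument=value, ...), one row to a line, values as JSON. servo_tool: Moves the arm, as the interface text tells. Its arguments: {"type":"object","properties":{"deltas":{"type":"array"},"squeeze":{"type":"number"}},"required":["deltas"]}

```bash
mkdir -p pics; python3 - <<'E'
from rig import telemetry, optics, ctrl
import cv2
print(telemetry.sense())
for n in("top","scene"):
    cv2.imwrite(f"pics/{n}0.png",optics.capture(n)); print(optics.camera_model(n))
print(optics.camera_model("wrist"))
E
```

```text
{'time_s': 0.0, 'joints': array([ 9.14552649e-01,  3.13429498e-01,  1.49842189e+00, -3.25576115e-05,
        1.33099849e+00, -2.23404986e-01]), 'dq': array([-1.54576446e-05,  4.09127640e-04, -1.03624005e-03,  1.54260077e-03,
       -8.89841058e-04, -4.61338710e-04]), 'tau': array([ 1.02150025e-03, -4.12271762e+01, -2.59741437e+01, -1.35936530e-04,
        4.13748290e-03,  1.96107203e-05]), 'eef_pos': array([220.07342428, 476.36841175, 230.75128468]), 'ee_rot': array([-2.53346023e-04,  2.14730052e-01,  9.76673236e-01, -5.75518951e-04]), 'force': array([ 0.2628775 , -0.83686875,  0.18541439]), 'wrist_torque': array([-0.00921663,  0.01344954, -0.00855422]), 'grip_force': 0.0, 'grip_width': 0.9985699244257092}
{'vfov': 50.09661440916366, 'cx': 318.4568286020349, 'cy': 203.94601588098033, 'R': array([[ 0.02439005, -0.99931173, -0.02794988],
       [-0.99916769, -0.02345307, -0.03337498],
       [ 0.0326965 ,  0.02874064, -0.99905201]]), 't': array([ -68.66026897,  437.19108383, 1061.89692688])}
{'vfov': 44.74203608056099, 'cx': 320.3138331697635, 'cy': 197.69767205642069, 'R': array([[-0.22818559,  0.97357902,  0.008673  ],
       [ 0.79848864,  0.19223042, -0.57049396],
       [-0.55708817, -0.12325321, -0.821256  ]]), 't': array([ 196.54677038, -337.78840604, 1427.13928456])}
{'vfov': 70.34311513562336, 'cx': 323.1618962438937, 'cy': 197.66452225043474, 'mount': array([[ 1.00183633e-03, -9.47235277e-01, -3.20537559e-01,
         8.30913170e+01],
       [ 9.99999402e-01,  1.08955142e-03, -9.42972540e-05,
        -6.60897831e-02],
       [ 4.38563838e-04, -3.20537273e-01,  9.47235802e-01,
        -1.43656591e+02],
       [ 0.00000000e+00,  0.00000000e+00,  0.00000000e+00,
         1.00000000e+00]])}
```

View pics/top0.png

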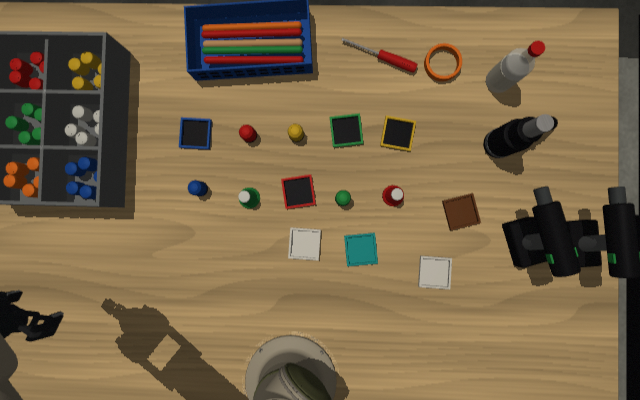

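View pics/scene0.png

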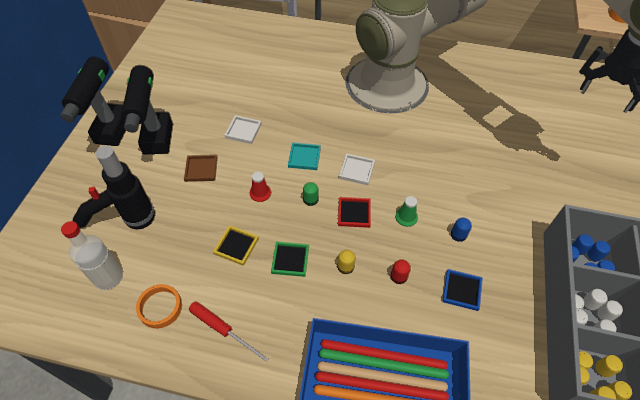

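The top view shows these candidates:
- **Knobs:** blue (198,188), red (248,133), yellow (296,131) and green (344,199).
- **Look-alikes for knobs:** cone tops with white caps, green (249,198) and red (393,196), plus the stubs in the bin at the left.
- **Trays:** blue (195,133), green (347,130), yellow (398,133) and red (298,191).
- **Look-alikes for trays:** white (305,243) and (435,271), turquoise (361,249), brown (461,211).

I'll check this choice in one close crop.

```bash
python3 - <<'E'
import cv2
im=cv2.imread("pics/top0.png")[108:218,170:425]
cv2.imwrite("pics/crop0.png",cv2.resize(im,None,fx=3,fy=3,interpolation=cv2.INTER_CUBIC))
E
```

```text
(no output)
```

View pics/crop0.png

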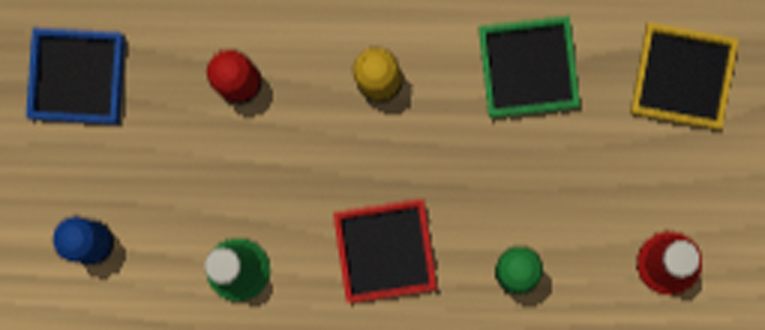

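The crop confirms the choice. The knobs are red (232,74), yellow (378,71), blue (77,239) and green (520,270) in crop pixels. The white-capped cones at (240,270) and (668,263) are the tops. All four trays have black floors.

```bash
cat > h.py <<'E'
import numpy as np, json
from scipy.spatial.transform import Rotation as Ro
from rig import telemetry, optics
def ray(m,u,v,z):
    f=200/np.tan(np.radians(m["vfov"]/2)); d=np.array([(u-m["cx"])/f,(v-m["cy"])/f,1])
    R,t=np.array(m["R"]),np.array(m["t"]); c=-R.T@t; d=R.T@d
    return c+d*(z-c[2])/d[2]
def wrist_model(s):
    m=dict(optics.camera_model("wrist")); w,x,y,z=s["ee_rot"]
    T=np.eye(4);T[:3,:3]=Ro.from_quat([x,y,z,w]).as_matrix();T[:3,3]=s["eef_pos"]
    E=np.linalg.inv(T@np.array(m["mount"])); m["R"],m["t"]=E[:3,:3],E[:3,3]; return m
E
python3 - <<'E'
from h import *
m=optics.camera_model("top")
for n,u,v,z in [("Kred",232,74,44),("Kyel",378,71,44),("Kblu",77,239,44),("Kgrn",520,270,44),("Tblu",77,76,12),("Tgrn",530,67,12),("Tyel",685,76,12),("Tred",385,251,12),("topG",240,270,0),("topR",668,263,0)]:
    print(n,ray(m,170+(u-1)/3,108+(v-1)/3,z).round(1))
E
```

```text
Kred [607.7 118.9  44. ]
Kyel [6.123e+02 3.000e-01 4.400e+01]
Kblu [470.8 241.   44. ]
Kgrn [ 454.  -117.9   44. ]
Tblu [609.9 256.   12. ]
Tgrn [ 624.5 -123.3   12. ]
Tyel [ 619.4 -251.6   12. ]
Tred [468.7  -6.7  12. ]
topG [450.7 116.    0. ]
topR [ 464.8 -242.2    0. ]
```

Request:
servo_tool([
  [[0,0,0],[0,0,-0.069],1],
  [[0,0,0],[0,0,-0.069],1],
  [[0,0,0],[0,0,-0.069],1],
  [[0,0,0],[0,0,-0.069],1],
  [[-0.125,-0.118,0.03],[0,0,0],1],
  [[-0.125,-0.118,0.03],[0,0,0],1],
  [[-0.125,-0.118,0.03],[0,0,0],1],
  [[-0.125,-0.118,0.03],[0,0,0],1],
], squeeze=40)

```text
time_s: 0.9
eef_pos: [320.9, 381.2, 206.8]
ee_rot: [-0.0, -0.0, 1.0, -0.0]
force: [0.1, 1.2, -0.0]
grip_width: 0.998
grip_force: 0.0
```

Request:
servo_tool([
  [[-0.125,-0.118,0.03],[0,0,0],1],
  [[-0.125,-0.118,0.03],[0,0,0],1],
  [[-0.125,-0.118,0.03],[0,0,0],1],
  [[-0.125,-0.118,0.03],[0,0,0],1],
  [[-0.125,-0.118,0.03],[0,0,0],1],
  [[-0.125,-0.118,0.03],[0,0,0],1],
  [[0,0,0],[0,0,0],1],
  [[0,0,0],[0,0,0],1],
])

```text
time_s: 1.7
eef_pos: [470.2, 240.5, 170.9]
ee_rot: [-0.001, 0.0, 1.0, -0.0]
force: [-0.0, -0.3, 0.0]
grip_width: 1.0
grip_force: 0.0
```

```bash
cat > look.py <<'E'
import sys,cv2
from h import *
s=telemetry.sense(); im=optics.capture("wrist"); m=wrist_model(s)
cv2.imwrite(f"pics/{sys.argv[1]}.png",im); print(s["time_s"],s["eef_pos"].round(1),s["ee_rot"].round(4),s["grip_width"])
for a in sys.argv[2:]:
    X=np.array(eval(a),float); c=m["R"]@X+m["t"]; f=200/np.tan(np.radians(m["vfov"]/2))
    print(a,(c[:2]/c[2]*f+[m["cx"],m["cy"]]).round(1))
E
python3 look.py w1 470.8,241,44
```

```text
1.7 [470.2 240.5 170.9] [-6.e-04  2.e-04  1.e+00 -1.e-04] 0.9999079013001758
470.8,241,44 [323.5 190.3]
```

View pics/w1.png

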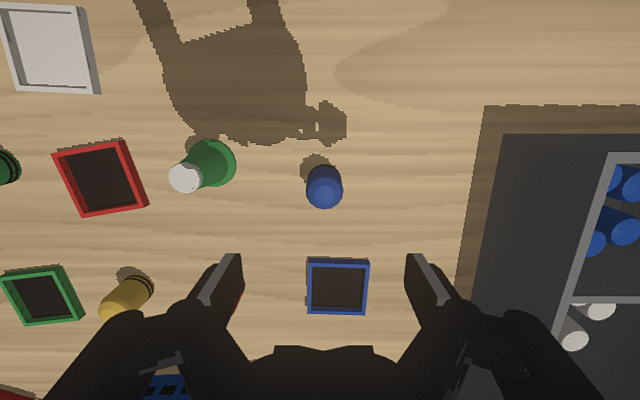

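The close view agrees: the blue knob's dome is at about (325,189) and I predicted (323.5,190), which is within 2 mm. The blue tray is at (338,286). Descending to grasp.

Request:
servo_tool([
  [[0,0,0.157],[0,0,0],1],
  [[0,0,0.157],[0,0,0],1],
  [[0,0.003,0.157],[0,0,0],1],
  [[0,0,0.157],[0,0,0],1],
  [[0,0,0.157],[0,0,0],1],
  [[0,0,0],[0,0,0],0.2],
  [[0,0,0],[0,0,0],0.2],
  [[0,0,0],[0,0,0],0.2],
], squeeze=40)

```text
time_s: 2.55
eef_pos: [471.2, 242.1, 16.2]
ee_rot: [0.001, -0.001, 1.0, 0.0]
force: [0.1, -0.1, 0.3]
grip_width: 0.512
grip_force: 0.0
```

Request:
servo_tool([
  [[0,0,0],[0,0,0],0.2],
  [[0,0,0],[0,0,0],0.2],
  [[0,0,0],[0,0,0],0.2],
])

```text
time_s: 2.85
eef_pos: [471.2, 242.0, 16.4]
ee_rot: [0.002, -0.0, 1.0, 0.001]
force: [-2.0, 1.6, 6.6]
grip_width: 0.435
grip_force: 40.1
```

Request:
servo_tool([
  [[0,0,-0.1],[0,0,0],0.2],
  [[0,0,-0.15],[0,0,0],0.2],
  [[-0.139,0.014,-0.05],[0,0,0],0.2],
  [[-0.139,0.014,0],[0,0,0],0.2],
  [[-0.139,0.014,0],[0,0,0],0.2],
  [[-0.139,0.014,0],[0,0,0],0.2],
  [[-0.139,0.014,0],[0,0,0],0.2],
  [[0,0,0],[0,0,0],0.2],
])

```text
time_s: 3.65
eef_pos: [612.0, 255.3, 75.5]
ee_rot: [0.002, 0.0, 1.0, 0.0]
force: [-0.3, 0.6, -0.3]
grip_width: 0.429
grip_force: 40.2
```

```bash
python3 look.py w2 609.9,256,12 609.9,256,3
```

```text
3.65 [612.  255.3  75.5] [1.7e-03 1.0e-04 1.0e+00 3.0e-04] 0.42885635845689896
609.9,256,12 [323.8 210.7]
609.9,256,3 [323.7 206.6]
```

View pics/w2.png

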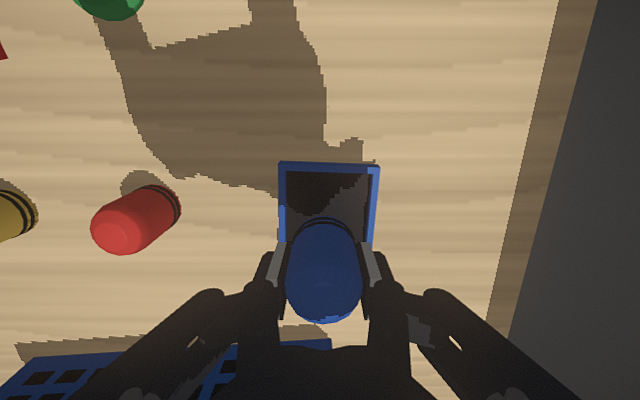

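The blue tray's near edge runs from x=280 to 380 at row 162, centred near x=328, so I'll shift about 3 mm in +y. Red (135,225) and yellow (10,213) are clear of the fingers.

Request:
servo_tool([
  [[0.005,0.015,0.1],[0,0,0],0.2],
  [[0,0,0.1],[0,0,0],0.2],
  [[0,0,0.05],[0,0,0],0.2],
  [[0,0,0.025],[0,0,0],0.2],
  [[0,0,0],[0,0,0],0.2],
  [[0,0,0],[0,0,0],0.7],
  [[0,0,0],[0,0,0],0.8],
  [[0,0,0],[0,0,0],0.8],
])

```text
time_s: 4.5
eef_pos: [608.5, 258.5, 19.7]
ee_rot: [0.0, -0.0, 1.0, 0.0]
force: [-0.3, -0.3, -0.6]
grip_width: 0.802
grip_force: 0.0
```

Request:
servo_tool([
  [[0,0,-0.15],[0,0,0],0.9],
  [[0,0,-0.2],[0,0,0],1],
  [[0,0,-0.2],[0,0,0],1],
  [[0,-0.14,0],[0,0,0],1],
  [[0,-0.14,0],[0,0,0],1],
  [[0,-0.14,0],[0,0,0],1],
  [[0,-0.14,0],[0,0,0],1],
  [[0,-0.14,0],[0,0,0],1],
])

```text
time_s: 5.3
eef_pos: [608.4, 117.4, 129.5]
ee_rot: [0.0, -0.0, 1.0, -0.0]
force: [-0.5, 0.6, 0.3]
grip_width: 0.996
grip_force: 0.0
```

Request:
servo_tool([
  [[0,0,0],[0,0,0],1],
])

```text
time_s: 5.4
eef_pos: [608.7, 115.5, 129.6]
ee_rot: [0.0, 0.001, 1.0, -0.0]
force: [0.4, 0.7, 0.3]
grip_width: 1.001
grip_force: 0.0
```

```bash
python3 look.py w3 607.7,118.9,44 609,258,3
```

```text
5.4 [608.7 115.5 129.6] [ 1.0e-04  1.3e-03  1.0e+00 -3.0e-04] 1.0014245901317398
607.7,118.9,44 [327.  202.6]
609,258,3 [466.2 189.8]
```

View pics/w3.png

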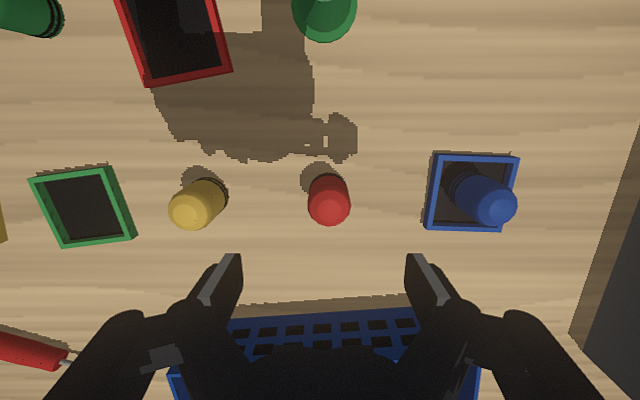

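Blue stands upright inside the blue tray. The red dome is at (329,203), so I shift +4 mm in y and descend.

Request:
servo_tool([
  [[0,0.02,0.1],[0,0,0],1],
  [[0,0,0.173],[0,0,0],1],
  [[0,0,0.15],[0,0,0],1],
  [[0,0,0.15],[0,0,0],1],
  [[0,0,0],[0,0,0],1],
  [[0,0,0],[0,0,0],0.2],
  [[0,0,0],[0,0,0],0.2],
  [[0,0,0],[0,0,0],0.2],
])

```text
time_s: 6.25
eef_pos: [609.3, 122.7, 16.5]
ee_rot: [0.001, -0.0, 1.0, 0.0]
force: [0.2, -0.1, -0.5]
grip_width: 0.511
grip_force: 0.0
```

Request:
servo_tool([
  [[0,0,0],[0,0,0],0.2],
  [[0,0,0],[0,0,0],0.2],
  [[0,0,0],[0,0,0],0.2],
])

```text
time_s: 6.55
eef_pos: [609.3, 122.6, 16.5]
ee_rot: [0.001, -0.0, 1.0, 0.0]
force: [-1.4, 0.5, 5.7]
grip_width: 0.43
grip_force: 40.3
```

Request:
servo_tool([
  [[0,0,-0.1],[0,0,0],0.2],
  [[0,0,-0.15],[0,0,0],0.2],
  [[0,0,-0.15],[0,0,0],0.2],
  [[0.14,-0.13,0],[0,0,0],0.2],
  [[0.14,-0.13,0],[0,0,0],0.2],
  [[0.14,-0.13,0],[0,0,0],0.2],
  [[0.14,-0.13,0],[0,0,0],0.2],
  [[0.14,-0.13,0],[0,0,0],0.2],
])

```text
time_s: 7.35
eef_pos: [467.5, -8.5, 95.3]
ee_rot: [0.001, -0.0, 1.0, -0.0]
force: [0.7, -0.8, -0.7]
grip_width: 0.426
grip_force: 40.1
```

Request:
servo_tool([
  [[0,0,0.1],[0,0,0],0.2],
  [[0,0,0],[0,0,0],0.2],
])

```text
time_s: 7.55
eef_pos: [467.5, -7.9, 74.0]
ee_rot: [-0.001, 0.0, 1.0, 0.0]
force: [0.7, -0.4, 0.1]
grip_width: 0.43
grip_force: 40.2
```

```bash
python3 look.py w4 468.7,-6.7,12 430.7,-6.7,12
```

```text
7.55 [467.5  -7.9  74. ] [-1.e-03  4.e-04  1.e+00  3.e-04] 0.4301402960286119
468.7,-6.7,12 [324.5 215.7]
430.7,-6.7,12 [324.6 168. ]
```

View pics/w4.png

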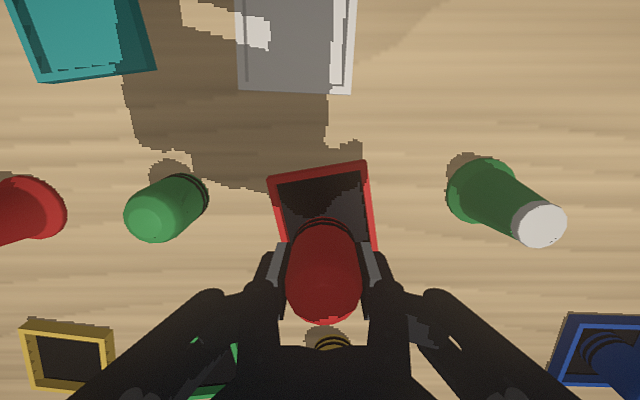

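The red tray's near edge is centred at about (317,169) with the tray turned about 8°, so its centre agrees with the prediction. Lowering.

Request:
servo_tool([
  [[0,0.005,0.1],[0,0,0],0.2],
  [[0,0,0.1],[0,0,0],0.2],
  [[0,0,0.04],[0,0,0],0.2],
  [[0,0,0.025],[0,0,0],0.2],
  [[0,0,0],[0,0,0],0.2],
  [[0,0,0],[0,0,0],0.7],
  [[0,0,0],[0,0,0],0.8],
  [[0,0,0],[0,0,0],0.8],
])

```text
time_s: 8.4
eef_pos: [468.9, -6.7, 22.2]
ee_rot: [0.0, -0.0, 1.0, -0.0]
force: [-0.3, -0.2, -0.9]
grip_width: 0.797
grip_force: 0.0
```

Request:
servo_tool([
  [[0,0,-0.15],[0,0,0],0.9],
  [[0,0,-0.2],[0,0,0],1],
  [[0,0,-0.2],[0,0,0],1],
  [[0.015,-0.139,0],[0,0,0],1],
  [[0.02,-0.139,0],[0,0,0],1],
  [[0.02,-0.139,0],[0,0,0],1],
  [[0.02,-0.139,0],[0,0,0],1],
  [[0,0,0],[0,0,0],1],
])

```text
time_s: 9.2
eef_pos: [453.5, -120.3, 132.0]
ee_rot: [0.0, 0.001, 1.0, -0.0]
force: [0.3, 0.8, -0.2]
grip_width: 1.004
grip_force: 0.0
```

Request:
servo_tool([
  [[0,0,0],[0,0,0],1],
])

```text
time_s: 9.3
eef_pos: [453.6, -117.9, 131.8]
ee_rot: [0.0, 0.0, 1.0, 0.0]
force: [0.2, 0.3, -0.1]
grip_width: 1.003
grip_force: 0.0
```

```bash
python3 look.py w5 454,-117.9,44
```

```text
9.3 [ 453.6 -117.9  131.8] [1.e-04 2.e-04 1.e+00 1.e-04] 1.0030358413820741
454,-117.9,44 [323.  203.3]
```

View pics/w5.png

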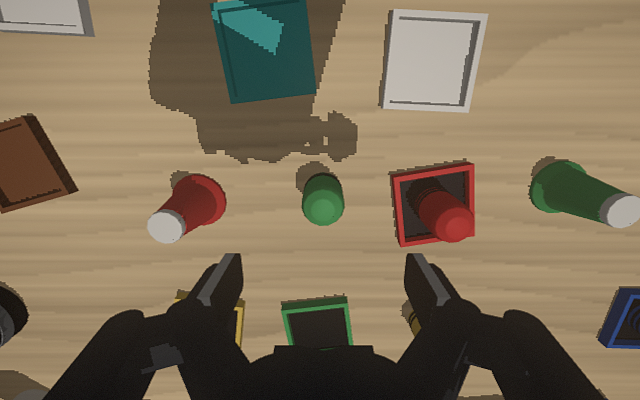

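Red stands upright inside its tray. The green dome at (323,203) matches the prediction, and the red top (205,205) is clear. Descending.

Request:
servo_tool([
  [[0,0,0.1],[0,0,0],1],
  [[0,0,0.18],[0,0,0],1],
  [[0,0,0.15],[0,0,0],1],
  [[0,0,0.15],[0,0,0],1],
  [[0,0,0],[0,0,0],1],
  [[0,0,0],[0,0,0],0.2],
  [[0,0,0],[0,0,0],0.2],
  [[0,0,0],[0,0,0],0.2],
])

```text
time_s: 10.15
eef_pos: [454.4, -118.0, 17.1]
ee_rot: [0.001, -0.001, 1.0, -0.001]
force: [-0.1, 0.4, 0.2]
grip_width: 0.515
grip_force: 0.0
```

Request:
servo_tool([
  [[0,0,0],[0,0,0],0.2],
  [[0,0,0],[0,0,0],0.2],
  [[0,0,0],[0,0,0],0.2],
  [[0,0,-0.1],[0,0,0],0.2],
  [[0,0,-0.2],[0,0,0],0.2],
])

```text
time_s: 10.65
eef_pos: [452.4, -117.2, 75.3]
ee_rot: [-0.002, -0.0, 1.0, 0.001]
force: [0.7, 0.4, -1.0]
grip_width: 0.431
grip_force: 40.4
```

Request:
servo_tool([
  [[-0.1,-0.005,0],[0,0,0],0.2],
  [[-0.15,-0.005,0],[0,0,0],0.2],
  [[-0.15,-0.005,0],[0,0,0],0.2],
  [[-0.15,-0.005,0],[0,0,0],0.2],
  [[-0.15,-0.007,0],[0,0,0],0.2],
  [[-0.15,0,0],[0,0,0],0.2],
  [[0,0,0],[0,0,0],0.2],
  [[0,0,0],[0,0,0],0.2],
])

```text
time_s: 11.45
eef_pos: [623.4, -122.9, 75.7]
ee_rot: [-0.0, -0.001, 1.0, 0.0]
force: [0.8, -0.1, 0.5]
grip_width: 0.431
grip_force: 40.5
```

```bash
python3 look.py w6 624.5,-123.3,12 586.5,-123.3,12
```

```text
11.45 [ 623.4 -122.9   75.7] [-2.e-04 -6.e-04  1.e+00  0.e+00] 0.43131390036200873
624.5,-123.3,12 [322.5 214.6]
586.5,-123.3,12 [322.6 167.2]
```

View pics/w6.png

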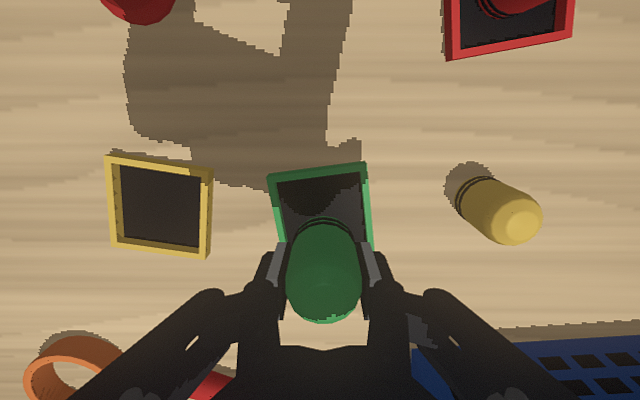

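The green tray is centred under the held knob, with its near edge mid at (317,169). The yellow tray is at (160,205) and the yellow knob at (490,210). Lowering.

Request:
servo_tool([
  [[-0.003,0,0.1],[0,0,0],0.2],
  [[0,0,0.1],[0,0,0],0.2],
  [[0,0,0.05],[0,0,0],0.2],
  [[0,0,0.025],[0,0,0],0.2],
  [[0,0,0],[0,0,0],0.2],
  [[0,0,0],[0,0,0],0.7],
  [[0,0,0],[0,0,0],0.8],
  [[0,0,0],[0,0,0],0.8],
])

```text
time_s: 12.3
eef_pos: [624.4, -123.2, 21.2]
ee_rot: [0.0, -0.0, 1.0, -0.0]
force: [0.7, -0.7, 0.2]
grip_width: 0.799
grip_force: 0.0
```

Request:
servo_tool([
  [[0,0,-0.15],[0,0,0],0.9],
  [[0,0,-0.2],[0,0,0],1],
  [[0,0,-0.2],[0,0,0],1],
  [[0.015,0.15,0],[0,0,0],1],
  [[0.015,0.15,0],[0,0,0],1],
  [[0.015,0.15,0],[0,0,0],1],
  [[0.015,0.17,0],[0,0,0],1],
  [[0,0,0],[0,0,0],1],
])

```text
time_s: 13.1
eef_pos: [611.7, 4.5, 131.1]
ee_rot: [0.0, -0.002, 1.0, 0.0]
force: [0.4, -0.5, -0.6]
grip_width: 1.001
grip_force: 0.0
```

Request:
servo_tool([
  [[0,0,0],[0,0,0],1],
])

```text
time_s: 13.2
eef_pos: [612.2, 1.1, 131.0]
ee_rot: [0.0, -0.001, 1.0, -0.0]
force: [0.5, 0.2, 0.4]
grip_width: 0.999
grip_force: 0.0
```

```bash
python3 look.py w7 612.3,0.3,44
```

```text
13.2 [612.2   1.1 131. ] [ 2.e-04 -1.e-03  1.e+00 -2.e-04] 0.9986294538560537
612.3,0.3,44 [322.1 203.2]
```

View pics/w7.png

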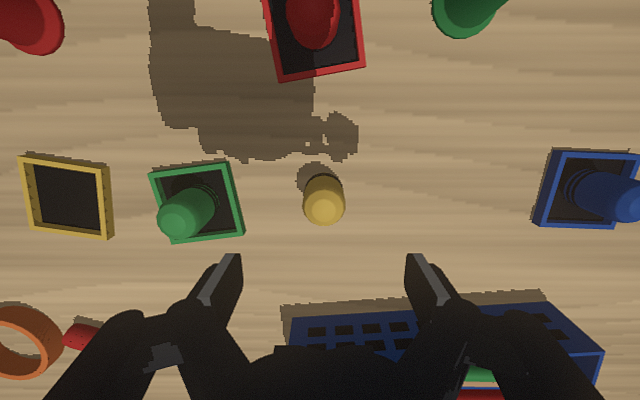

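Green stands upright in its tray, and the yellow dome at (323,203) is on target. Grasping, then carrying it high over the green knob.

Request:
servo_tool([
  [[0,0,0.1],[0,0,0],1],
  [[0,0,0.175],[0,0,0],1],
  [[0,0,0.15],[0,0,0],1],
  [[0,0,0.15],[0,0,0],1],
  [[0,0,0],[0,0,0],1],
  [[0,0,0],[0,0,0],0.2],
  [[0,0,0],[0,0,0],0.2],
  [[0,0,0],[0,0,0],0.2],
])

```text
time_s: 14.05
eef_pos: [613.0, 0.5, 17.4]
ee_rot: [0.001, -0.0, 1.0, -0.0]
force: [-0.2, -0.5, 0.1]
grip_width: 0.516
grip_force: 0.0
```

Request:
servo_tool([
  [[0,0,0],[0,0,0],0.2],
  [[0,0,0],[0,0,0],0.2],
  [[0,0,0],[0,0,0],0.2],
  [[0,0,-0.1],[0,0,0],0.2],
  [[0,0,-0.2],[0,0,0],0.2],
  [[0,0,-0.2],[0,0,0],0.2],
  [[0,0,-0.05],[0,0,0],0.2],
  [[0,0,0],[0,0,0],0.2],
])

```text
time_s: 14.85
eef_pos: [612.9, 0.8, 127.8]
ee_rot: [0.002, -0.0, 1.0, -0.0]
force: [0.1, 1.1, -0.3]
grip_width: 0.432
grip_force: 40.2
```

Request:
servo_tool([
  [[-0.005,-0.12,0],[0,0,0],0.2],
  [[-0.005,-0.16,0],[0,0,0],0.2],
  [[-0.005,-0.16,0],[0,0,0],0.2],
  [[-0.005,-0.16,0],[0,0,0],0.2],
  [[-0.005,-0.16,0],[0,0,0],0.2],
  [[-0.005,-0.16,0],[0,0,0],0.2],
  [[-0.005,-0.16,0],[0,0,0],0.2],
  [[0,-0.18,0],[0,0,0],0.2],
])

```text
time_s: 15.65
eef_pos: [618.7, -251.7, 123.6]
ee_rot: [-0.001, -0.001, 1.0, 0.001]
force: [-1.1, 0.3, -0.4]
grip_width: 0.431
grip_force: 40.2
```

Request:
servo_tool([
  [[0,0,0.1],[0,0,0],0.2],
  [[0,0,0.14],[0,0,0],0.2],
  [[0,0,0],[0,0,0],0.2],
  [[0,0,0],[0,0,0],0.2],
])

```text
time_s: 16.05
eef_pos: [619.0, -250.8, 77.0]
ee_rot: [-0.001, -0.0, 1.0, 0.001]
force: [0.6, -1.1, 0.6]
grip_width: 0.428
grip_force: 40.2
```

```bash
python3 look.py w8 619.4,-251.6,12 581.4,-251.6,12
```

```text
16.05 [ 619.  -250.8   77. ] [-9.e-04 -5.e-04  1.e+00  5.e-04] 0.4281681297983955
619.4,-251.6,12 [321.9 213.2]
581.4,-251.6,12 [321.9 166. ]
```

View pics/w8.png

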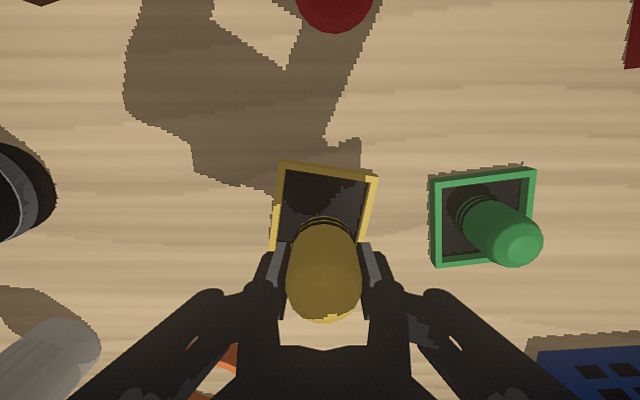

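The yellow tray is centred under the knob, with its near edge mid at (329,169). Lowering, releasing and retreating straight up.

Request:
servo_tool([
  [[0,0,0.1],[0,0,0],0.2],
  [[0,0,0.1],[0,0,0],0.2],
  [[0,0,0.05],[0,0,0],0.2],
  [[0,0,0.028],[0,0,0],0.2],
  [[0,0,0],[0,0,0],0.2],
  [[0,0,0],[0,0,0],0.7],
  [[0,0,0],[0,0,0],0.8],
  [[0,0,0],[0,0,0],0.8],
])

```text
time_s: 16.9
eef_pos: [619.6, -251.3, 22.8]
ee_rot: [0.0, -0.0, 1.0, -0.0]
force: [0.3, -0.2, 0.3]
grip_width: 0.796
grip_force: 0.0
```

Request:
servo_tool([
  [[0,0,-0.15],[0,0,0],0.9],
  [[0,0,-0.2],[0,0,0],1],
  [[0,0,-0.2],[0,0,0],1],
  [[0,0,-0.15],[0,0,0],1],
  [[0.15,0,0],[0,0,0],1],
  [[0.15,0,0],[0,0,0],1],
  [[0,0,0],[0,0,0],1],
  [[0,0,0],[0,0,0],1],
])

```text
time_s: 17.7
eef_pos: [559.5, -251.4, 162.9]
ee_rot: [0.001, -0.0, 1.0, -0.0]
force: [-0.0, -0.1, -0.1]
grip_width: 1.0
grip_force: 0.0
```

```bash
python3 - <<'E'
import cv2
from h import *
im=optics.capture("scene")[150:320,170:500]
cv2.imwrite("pics/end.png",cv2.resize(im,None,fx=2.4,fy=2.4,interpolation=cv2.INTER_CUBIC))
E
```

```text
(no output)
```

View pics/end.png

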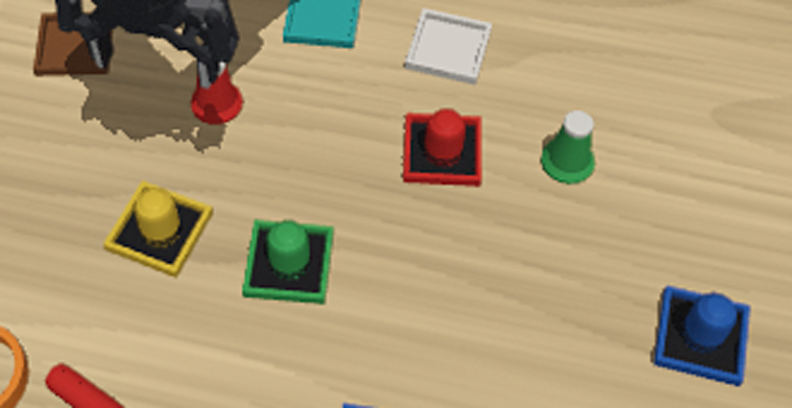

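All four knobs stand upright inside their own trays: yellow (157,215), green (288,248), red (445,135) and blue (711,322). Both tops are still standing, and the gripper is well above everything.

```bash
python3 -c "
from rig import ctrl
print(ctrl.finish_job())"
```

```text
the job is handed in; nothing more can be done
None
```

All four knobs stand upright in the trays of their own colour and both cone tops are still standing where they were; I handed the job in at about 18 s on the robot's clock, and no verdict came back.

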